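# Lock a spring channel nut against the pipe stop

## Task

Fit the pipe hanger from the wooden stand into the strut channel: lower its nut bar lengthwise through the slot, well clear of the plate with the black buffer bar, keep it pressed against its spring and slide it along, still lengthwise, until its round collar butts gently against the buffer. There give it a quarter turn and let the spring lift it so that its grooves catch both lips, collar still resting against the buffer, and let go. Never force it hard against channel or buffer, and leave the other things where they are.

Things in the scene. Friction and masses are not known exactly. Their poses are not given: they have to be found in the camera images.
- nut: Bare steel hanger, about 0.15 kg. Origin: centre of the underside of its nut bar; z up, x along the bar. Bar 35 (x) by 19 (y) mm, z 0 to 6. On top, z 6 to 9: a middle block 18.8 (x) by 19 and a 2.5 mm ridge at each end, leaving two cross grooves (x 9.4 to 15, either side) 3 deep. Neck 16 diameter, z 6 to 22. Starts in the stand's well, hanging by its collar, bar roughly along the stand's x.
- spring (a point): Point at the hanger's origin, under its bar, where the spring foot begins: a coil spring with a 16 mm round foot, reaching 20 mm below the bar when free. It gives straight up at 1 N per mm, by up to 17 mm.
- collar (a point): Centre of the underside of the hanger's round collar, 22 mm above the hanger's origin; collar 40 mm in diameter, 5 thick (z 22 to 27).
- tab (a point): On the hanger's axis, 60 mm above its origin: the place to hold it. The tab is a flat upright bar 32 (x) by 14 (y) mm, z 27 to 72; pinch the 14 mm, fingertips above the collar and clear of the buffer. The hanger is alike both ways round and may be turned either way.
- channel: Aluminium strut channel fixed to the bench, open side up: 280 long (x), 48 wide (y), 30 mm high. Origin: centre of its underside. Inner floor at z 3, inner width 43. Locked: nut bar crosswise, lip edges on the groove bottoms, the hanger's origin then 17 mm above the channel's origin, the spring pushing up with about 6 N.
- slot_mid (a point): Centre of the slot, at the channel's top (z 30). The slot is 22 mm wide (y) and runs the whole length, with a rounded mouth. Pushing the hanger on the channel with over 35 N is too hard.
- lips (a point): Midway between the lips, at their rounded lower edges (channel z 23). Lips 2.5 mm thick, y 11 to 13.5 on either side. To slide and turn below them the hanger's origin must be at most 14 mm above the channel's; 11 to 12 mm leaves margin (spring about 11 to 12 N). At 8 mm the collar meets the channel's top. To rise into its grooves the nut must be within 2 mm of the centre line.
- plate: Flat steel clamp plate fixed across the channel's top near its +x end, lying on the lips: 50 (x) by 48 (y) by 10 mm high, carrying an adjustable stop. Origin: centre of its underside; x and z as the channel's.
- plate_face (a point): Middle of the plate's face that looks to the channel's -x, 25 mm from the plate's origin. The stop's black buffer bar, 40 wide (y), stands before this face, 1 to 13 mm above the lips, its front 8 to 33 mm out: how far is not reported, feel for it. The bar gives 3 mm, from 1 N to 5.5 N, then is rigid; over 18 N is too hard. The collar butts on it, the hanger's axis then 20 mm before its front.
- stand: Wooden block 70 (x) by 52 (y) by 48 mm high with an open oblong well 50 by 28 mm in which the hanger hangs; fixed. Origin: centre of its underside.
- tee: Bystander: loose white plastic pipe tee, 90 mm long, 40 high. Origin at its underside.
- spanner: Bystander: loose spanner lying flat.
- beaker: Bystander: loose glass cup 70 mm across, 85 high. Origin: centre of its underside.
- tray: Bystander: loose, heavy white open tray 100 by 100 by 35 mm. Origin: centre of its underside.
Mind the look-alikes: they are no part of the job. Several things have the shape of the nut; the one meant has the colours described above.

How it is judged:
On the way, in this order (a step that is already met when the one before it is completed fails the run):
1. the nut bar is in the channel, lengthwise, below the lips (z of nut in the frame of channel below 0.0142 m and angle between the x axis of nut and the x axis of channel, either way round below 0.25 rad and y of nut in the frame of channel between -0.006 and 0.006 m), for 0.1 s.
2. still below the lips and lengthwise, the collar has been slid against the buffer (contact force between nut and plate above 0.8 N and z of nut in the frame of channel below 0.0155 m and angle between the x axis of nut and the x axis of channel, either way round below 0.35 rad), for 0.1 s.
At the end, for the whole second after the job is handed in: The hanger stands upright (0.1 rad), at rest, its bar crosswise to the channel (0.2 rad) with both grooves up on the lips (its origin 15.5 to 18.5 mm above the channel's, within 4 mm of the centre line), its collar still resting against the buffer (over 0.3 N) (angle between the x axis of nut and the y axis of channel, either way round below 0.2 rad and z of nut in the frame of channel between 0.0155 and 0.0185 m and y of nut in the frame of channel between -0.004 and 0.004 m and angle between nut's own z axis and vertical below 0.1 rad and linear speed of nut below 0.01 m/s and contact force between nut and plate above 0.3 N and x of nut in the frame of plate between -0.08 and -0.047 m); the robot touches nothing.
It fails at once if the hanger is pushed against the channel with more than 35 N (contact force between nut and channel above 35 N).
It fails at once if the hanger is pushed against the plate or its buffer with more than 18 N (contact force between nut and plate above 18 N).
It fails at once if a bystander is moved by more than 30 mm (distance of any of tee, spanner, beaker, tray from where it was at the start of the episode above 0.03 m).
It also fails if it takes over 72 s, if anything falls off the work surface, if the arm or the gripper's body presses on something with over 40 N, if the wrist force passes 120 N, or if a joint passes its speed limit or range.

## Robot

A 6-joint arm with a two-finger parallel gripper is mounted at the origin on the work surface. World frame = base frame: x ahead of the robot, y to its left, z up, the work surface at z = 0. Lengths are in m, angles in rad, forces in N, time in s.
With the tool pointing down it reaches from about 0.35 to 0.775 m from the base axis. Payload 7.3 kg.
Tool frame: the origin (TCP) lies on the mounting face of the last link; the fingertips stand 178 mm ahead of it and the grasp point (between the pads) lies 159 mm ahead of it (ctrl.tcp_to_grasp is the distance from the TCP to the grasp point, in m); z points along the fingers, x is the direction in which the jaws open and shut, and the axes are right-handed (so a half turn about z gives the same grasp; the last joint's range is limited). The gripper opens to 92 mm and grips with 3 to 60 N. Pads are 19 mm wide; open, the fingers measure 130 mm over their backs; the gripper's body (75 mm by 190 mm) begins 47 mm behind the grasp point.
Start: joints at [-1.275, 0.342, 1.524, -0, 1.275, -0.146], TCP at [0.224, -0.475, 0.405] pointing down, gripper open.
Joint ranges: [-2.53, 2.53], [-0.77, 2.02], [0.04, 2.7], [-1, 4.14], [0.28, 2.66], [-3.11, 3.11]. Speed limits (rad/s): [2.57, 2.57, 3.14, 3.14, 3.14, 3.14].

## Interface

Orientations are given as a rotation vector (axis times angle).
In Python, from workcell import ctrl, fingers, snapshot, camera_params, ticket, boxes_of, cut_out, pinpoint gives the robot as it stands. Calls block until the motion is done:
- ctrl.move_pose(position, orientation): joint-space move of the TCP to a pose.
- ctrl.movel(position, rate=0.15, orientation=None, until_force=None): straight line of the TCP; orientation=None keeps the orientation; rate is the mean speed in m/s. With until_force (N) it stops when the force on the tool has changed by that much, and returns True; else False.
- ctrl.movej(angles): joint-space move.
- fingers.set_gripper(opening, newtons=None): finger opening in m; newtons is the grip in N (None keeps the last); returns when the fingers have stopped.
- ctrl.sleep(seconds).
- ctrl.ik(position, orientation): joint angles nearest the present ones, or None.
- snapshot(name): name is "scene" or "side" or "wrist"; returns (picture, depth): 400x640x3 uint8, red, green, blue; 400x640 float32, m along the optical axis (not along the pixel's ray), 0 where there is no reading.
- camera_params(name): a dict with "fx", "fy", "cx", "cy" (pixels), "position" and "rotation" of the camera in the world. Camera axes: x right, y down, z forward; pixel columns grow to the right and rows downward; lengths in m; the calibration is good to about 2 mm. A picture is of the moment at which its call begins: read the wrist's pose just before it. camera_params takes no time and is no camera call; for the wrist camera it gives the pose at the moment of the call.
A pose or a line that the arm cannot do raises ctrl.MotionError and nothing moves.
- ticket.sign_off(): hands the job in, once; it reports no verdict.
Trained networks look in the newest picture that a camera, given by its name, has taken for a name from the list of things; names that differ only in an ending like _2 or _b are one class to them, and where a whole thing is asked for, a point or a joint stands for the part that bears it (a point fixed in the world has none). Each returns a list of dicts, best first, with "p" (0 to 1); they miss things now and then, are a little off and sometimes report something else, mostly with a low value. They report only what shows in the picture. A call takes as long as a camera call. They do not tell look-alikes from the thing itself.
- boxes_of(camera, name): "box" ([left, top, width, height] in pixels, round what is visible of it).
- cut_out(camera, name): "pixels" (400x640 bool, what is visible of it) and "box" ([left, top, width, height] in pixels, round what is visible of it).
- pinpoint(camera, name): "xy" ([column, row] in pixels: a listed point, or the origin of a listed thing).
Readings, each from a call of its own:
- ctrl.get_t(): time.
- ctrl.get_qpos(): joint angles.
- ctrl.get_qvel(): joint speeds.
- ctrl.get_tau(): joint torques, N m.
- ctrl.get_tool_pos(): TCP position.
- ctrl.get_tool_rot(): TCP orientation.
- ctrl.get_force(): force on the tool from outside, world axes, zero at the start.
- ctrl.get_wrist_torque(): the same for the moment, N m.
- ctrl.get_grip_width(): finger opening in m.
Only numpy, scipy, OpenCV 4.12 (cv2) and the standard library are available. Lean on these libraries where they do the work, as an engineer would, in place of code of your own. Each camera call takes 0.05 s, during which the arm holds its last target.

## Working session

There is one attempt and no reset: what is moved stays moved. The work goes in short steps, each a Python script; the robot and the scene stay as the last script left them, time stands still between calls to the robot, and variables do not carry over. Pictures are saved under pics/ and viewed, and the job is handed in when it is done.

```bash
ls; mkdir -p pics; cat > h.py <<'E'
import numpy as np, cv2
from workcell import ctrl, fingers, snapshot, camera_params, ticket, boxes_of, cut_out, pinpoint
from scipy.spatial.transform import Rotation as R
def cam(name):
    p=camera_params(name); r=np.array(p["rotation"],float)
    if r.shape!=(3,3): r=R.from_rotvec(r.ravel()).as_matrix() if r.size==3 else R.from_quat(r).as_matrix()
    return p,r,np.array(p["position"])
def world(p,r,t,u,v,d):
    return r@np.array([(u-p["cx"])/p["fx"]*d,(v-p["cy"])/p["fy"]*d,d])+t
def on_z(p,r,t,u,v,z):
    ray=r@np.array([(u-p["cx"])/p["fx"],(v-p["cy"])/p["fy"],1.]); return t+ray*(z-t[2])/ray[2]
def save(n,img): cv2.imwrite("pics/"+n,cv2.cvtColor(img,cv2.COLOR_RGB2BGR))
E
python3 - <<'E'
from h import *
for n in ("scene","side","wrist"):
    im,d=snapshot(n); save(n+"0.png",im); np.save(n+"0.npy",d)
    p,r,t=cam(n); print(n,p["fx"],t.round(3),r.round(2).tolist())
    for k in ("nut","tab","channel","slot_mid","plate","plate_face","stand","tee","beaker","tray","spanner"):
        print(k,[(round(x["p"],2),np.round(x["xy"]).tolist()) for x in pinpoint(n,k)][:5])
print(ctrl.get_t())
E
```

```text
pics
scene 431.167136193619 [ 1.015 -0.665  0.938] [[0.78, 0.45, -0.44], [0.63, -0.55, 0.55], [0.0, -0.7, -0.71]]
nut [(0.74, [361.0, 145.0]), (0.66, [343.0, 152.0]), (0.53, [368.0, 161.0]), (0.5, [388.0, 146.0]), (0.5, [402.0, 172.0])]
tab [(0.71, [361.0, 128.0]), (0.59, [341.0, 139.0]), (0.55, [387.0, 130.0]), (0.52, [408.0, 157.0]), (0.45, [370.0, 144.0])]
channel [(0.91, [335.0, 238.0])]
slot_mid [(0.6, [337.0, 231.0])]
plate [(0.64, [359.0, 210.0])]
plate_face [(0.68, [352.0, 214.0])]
stand [(0.92, [366.0, 165.0])]
tee [(0.85, [302.0, 318.0])]
beaker []
tray [(0.97, [258.0, 279.0])]
spanner [(0.84, [437.0, 189.0]), (0.61, [371.0, 157.0])]
side 446.3941056354678 [0.346 0.984 0.704] [[-0.99, -0.06, 0.12], [-0.14, 0.53, -0.84], [-0.01, -0.85, -0.53]]
nut [(0.86, [317.0, 313.0]), (0.81, [266.0, 284.0]), (0.79, [320.0, 279.0]), (0.74, [370.0, 278.0]), (0.55, [358.0, 304.0])]
tab [(0.9, [262.0, 265.0]), (0.81, [324.0, 258.0]), (0.79, [359.0, 286.0]), (0.67, [310.0, 297.0]), (0.63, [374.0, 256.0])]
channel [(0.94, [300.0, 204.0])]
slot_mid [(0.87, [303.0, 199.0])]
plate [(0.69, [290.0, 218.0])]
plate_face [(0.61, [294.0, 211.0]), (0.29, [336.0, 170.0])]
stand [(0.77, [322.0, 292.0])]
tee [(0.69, [287.0, 160.0])]
beaker [(0.92, [383.0, 152.0]), (0.52, [295.0, 209.0])]
tray [(0.77, [336.0, 168.0])]
spanner [(0.75, [222.0, 298.0]), (0.61, [324.0, 258.0])]
wrist 288.6120202816081 [ 0.293 -0.442  0.386] [[0.43, -0.87, -0.25], [-0.9, -0.41, -0.12], [-0.0, 0.28, -0.96]]
nut []
tab []
channel []
slot_mid []
plate []
plate_face []
stand [(0.74, [311.0, 82.0])]
tee []
beaker [(0.87, [311.0, 80.0])]
tray []
spanner []
1.8
```

View pics/scene0.png

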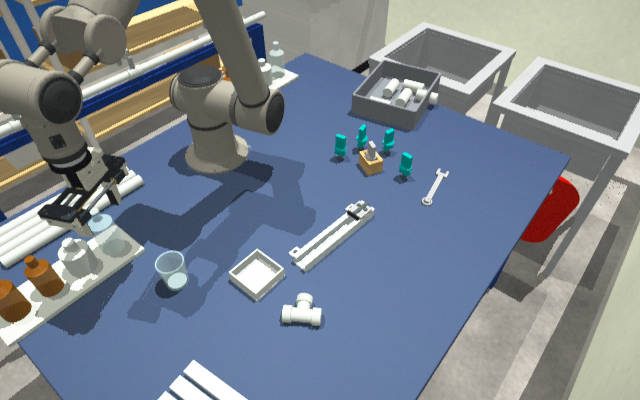

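View pics/side0.png

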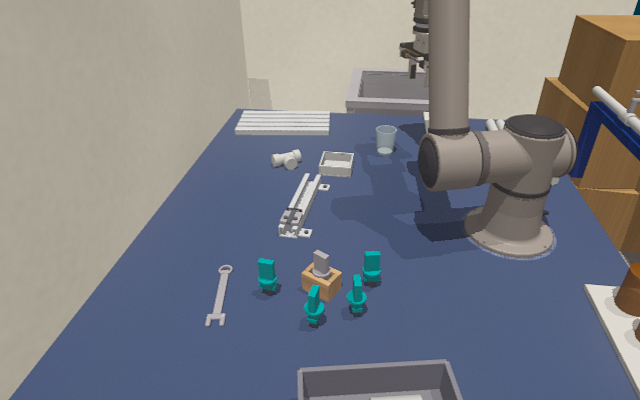

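```bash
python3 - <<'E'
import cv2
a=cv2.imread("pics/scene0.png")[110:270,280:460]; cv2.imwrite("pics/c1.png",cv2.resize(a,None,fx=3.7,fy=3.7,interpolation=cv2.INTER_CUBIC))
a=cv2.imread("pics/side0.png")[160:340,200:400]; cv2.imwrite("pics/c2.png",cv2.resize(a,None,fx=3.3,fy=3.3,interpolation=cv2.INTER_CUBIC))
E
```

```text
(no output)
```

View pics/c1.png

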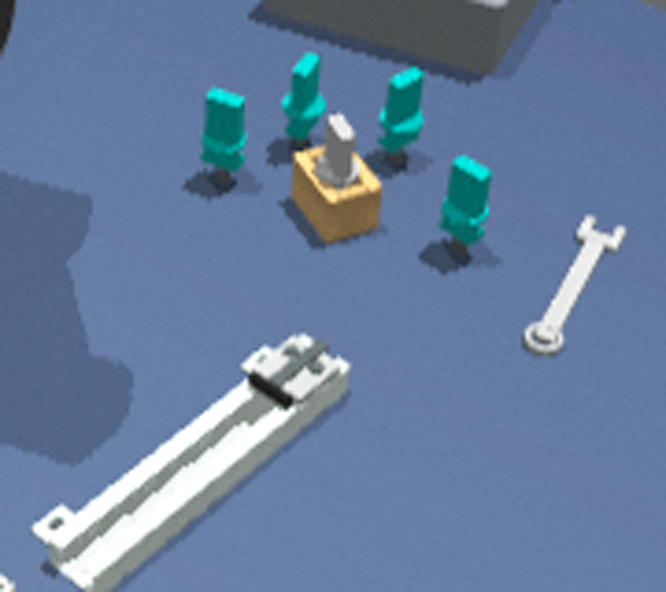

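View pics/c2.png

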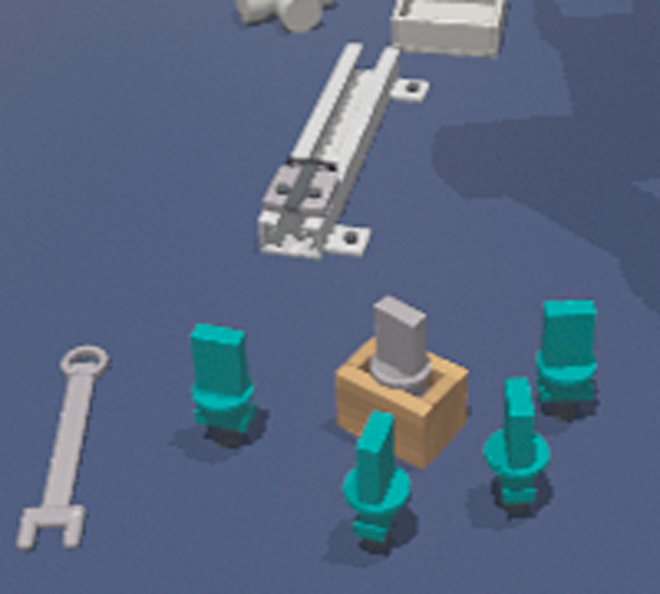

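Steel hanger candidates in the scene picture: four teal look-alikes at (341,145), (361,137), (388,140), (406,164), and the bare grey one in the wooden stand at (370,152). I choose the grey one. Next: rough positions.

```bash
python3 - <<'E'
from h import *
for n,pts in {"scene":{"tabtop":(371,143),"stand":(366,165),"slot":(337,231),"pface":(352,214),"chanA":(298,258),"chanB":(368,205)},"side":{"tab":(321,262),"slot":(303,199),"pf":(294,211)}}.items():
    d=np.load(n+"0.npy"); p,r,t=cam(n)
    for k,(u,v) in pts.items(): print(n,k,world(p,r,t,u,v,d[v,u]).round(3))
p,r,t=cam("wrist"); R0=R.from_rotvec(ctrl.get_tool_rot()).as_matrix()
print("cam in tool",R0.T@(t-ctrl.get_tool_pos()),(R0.T@r).round(3).tolist(),R0.round(3).tolist())
E
```

```text
scene tabtop [0.444 0.266 0.1  ]
scene stand [0.452 0.236 0.033]
scene slot [ 0.536 -0.022  0.004]
scene pface [0.55  0.027 0.043]
scene chanA [ 0.513 -0.164  0.005]
scene chanB [0.543 0.121 0.001]
side tab [0.446 0.277 0.082]
side slot [ 0.546 -0.075  0.003]
side pf [0.549 0.044 0.043]
cam in tool [-0.00064581 -0.07560619  0.0190359 ] [[1.0, 0.001, -0.0], [-0.001, 0.96, 0.28], [0.0, -0.28, 0.96]] [[0.428, -0.904, 0.0], [-0.904, -0.428, -0.0], [0.0, 0.0, -1.0]]
```

```bash
cat >> h.py <<'E'
def ori(a):
    "tool down, tool x axis at world yaw a"
    x=np.array([np.cos(a),np.sin(a),0]); z=np.array([0,0,-1.]); return R.from_matrix(np.c_[x,np.cross(z,x),z]).as_rotvec()
E
python3 - <<'E'
from h import *
for a in (0,np.pi,np.pi/2,-np.pi/2):
    for P in ((0.53,-0.03,0.35),(0.45,0.265,0.3)):
        q=ctrl.ik(P,ori(a)); print(round(a,2),P,None if q is None else np.round(q,2))
ctrl.move_pose((0.52,-0.03,0.36),ori(np.pi))
print(ctrl.get_t())
im,d=snapshot("wrist"); save("w1.png",im); np.save("w1.npy",d)
p,r,t=cam("wrist")
for k in ("channel","slot_mid","lips","plate","plate_face","stand","nut","tab","collar"):
    print(k,[(round(x["p"],2),np.round(x["xy"],1).tolist()) for x in pinpoint("wrist",k)][:5])
ctrl.move_pose((0.45,0.21,0.32),ori(np.pi))
im,d=snapshot("wrist"); save("w2.png",im); np.save("w2.npy",d)
np.savez("cams.npz",r1=r,t1=t,r2=cam("wrist")[1],t2=cam("wrist")[2])
for k in ("stand","nut","tab","collar"):
    print(k,[(round(x["p"],2),np.round(x["xy"],1).tolist()) for x in pinpoint("wrist",k)][:5])
print(ctrl.get_t())
E
```

```text
0 (0.53, -0.03, 0.35) [-0.2   0.4   1.59 -0.    1.15 -0.2 ]
0 (0.45, 0.265, 0.3) [ 0.39  0.45  1.68 -0.    1.02  0.39]
3.14 (0.53, -0.03, 0.35) [-0.2   0.4   1.59  0.    1.15  2.94]
3.14 (0.45, 0.265, 0.3) [ 0.39  0.45  1.68 -0.    1.02 -2.76]
1.57 (0.53, -0.03, 0.35) [-0.2   0.4   1.59 -0.    1.15 -1.77]
1.57 (0.45, 0.265, 0.3) [ 0.39  0.45  1.68 -0.    1.02 -1.19]
-1.57 (0.53, -0.03, 0.35) [-0.2   0.4   1.59 -0.    1.15  1.37]
-1.57 (0.45, 0.265, 0.3) [ 0.39  0.45  1.68 -0.    1.02  1.96]
4.4
channel [(0.75, [298.5, 175.2])]
slot_mid [(0.75, [296.1, 174.4])]
lips [(0.89, [298.2, 176.0])]
plate [(0.6, [290.9, 259.2])]
plate_face [(0.87, [291.7, 244.5])]
stand []
nut []
tab []
collar [(0.47, [455.3, 386.1])]
stand [(0.62, [324.8, 237.5])]
nut [(0.79, [393.3, 292.2]), (0.76, [322.9, 246.9]), (0.71, [319.9, 327.5]), (0.59, [426.4, 223.8]), (0.18, [323.7, 246.5])]
tab [(0.8, [450.7, 249.5]), (0.59, [322.7, 277.3])]
collar [(0.96, [398.8, 310.3]), (0.85, [432.6, 230.5])]
9.9083
```

View pics/w1.png

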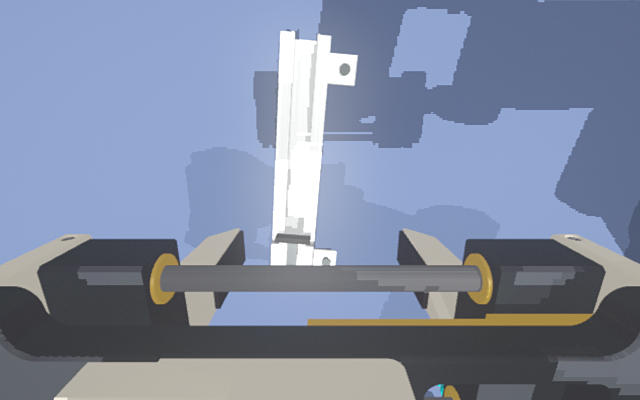

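View pics/w2.png

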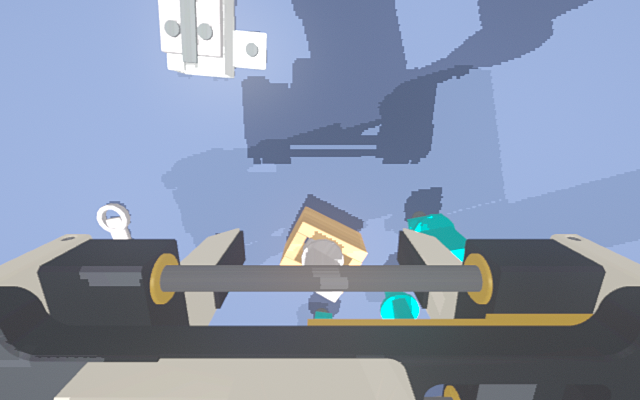

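The w1 view shows the channel from (300,35) down to the plate near row 240, with the gripper hiding the lower half. The w2 view shows the stand at (325,245), partly hidden. I'll take another stand view with the stand in the upper half and fit the channel edges from w1.

```bash
python3 - <<'E'
from h import *
ctrl.move_pose((0.45,0.36,0.30),ori(np.pi))
fingers.set_gripper(0.05)
im,d=snapshot("wrist"); save("w3.png",im); np.save("w3.npy",d)
p,r,t=cam("wrist"); z=dict(np.load("cams.npz")); np.savez("cams.npz",**z,r3=r,t3=t)
for k in ("stand","nut","tab","collar"):
    for x in pinpoint("wrist",k)[:4]: print(k,round(x["p"],2),np.round(x["xy"],1),on_z(p,r,t,*x["xy"],{"stand":0,"nut":.026,"tab":.086,"collar":.048}[k]).round(4))
print(ctrl.get_t())
a=im[:260,180:460]; save("w3c.png",cv2.resize(a,None,fx=2.3,fy=2.3,interpolation=cv2.INTER_CUBIC))
# channel from w1
d=np.load("w1.npy"); im=cv2.imread("pics/w1.png"); r,t=z["r1"],z["t1"]
v,u=np.mgrid[0:232,200:400]; dd=d[:232,200:400]
W=np.einsum('ij,...j->...i',r,np.stack([(u-p["cx"])/p["fx"]*dd,(v-p["cy"])/p["fy"]*dd,dd],-1))+t
m=(W[...,2]>.025)&(W[...,2]<.036)&(dd>0)
vis=np.zeros(m.shape,np.uint8); vis[m]=255; vis[(W[...,2]>.036)]=128
cv2.imwrite("pics/m1.png",cv2.resize(vis,None,fx=2.5,fy=2.5,interpolation=cv2.INTER_NEAREST))
P=W[m]; print(np.median(P[:,2]),len(P))
(c,s,ang)=cv2.minAreaRect((P[:,:2]*1000).astype(np.float32)); print(c,s,ang)
a=im[20:270,240:370]; cv2.imwrite("pics/w1c.png",cv2.resize(a,None,fx=2.4,fy=2.4,interpolation=cv2.INTER_CUBIC))
E
```

```text
stand 0.18 [ 99.9 144. ] [0.662  0.3135 0.    ]
nut 0.93 [321.9  91.5] [0.4487 0.2676 0.026 ]
nut 0.89 [197.2 127.5] [0.5558 0.2968 0.026 ]
nut 0.88 [411.7 168.5] [0.3683 0.3323 0.026 ]
nut 0.7 [319.6 208.6] [0.4506 0.3701 0.026 ]
tab 0.88 [433.5 183.8] [0.3713 0.3319 0.086 ]
tab 0.88 [157. 136.] [0.5581 0.2995 0.086 ]
tab 0.83 [322.2 230.4] [0.4485 0.3668 0.086 ]
tab 0.75 [323.7  84.2] [0.4478 0.2674 0.086 ]
collar 0.95 [183.3 127.4] [0.5575 0.2957 0.048 ]
collar 0.88 [419.3 172.7] [0.3688 0.3317 0.048 ]
collar 0.83 [322.8  89.3] [0.4481 0.2675 0.048 ]
collar 0.78 [464.2  54.1] [0.3443 0.2432 0.048 ]
11.6583
0.030912231818476965 5017
(543.24853515625, -76.12476348876953) (209.82505798339844, 48.071754455566406) 85.2059326171875
```

View pics/w3c.png

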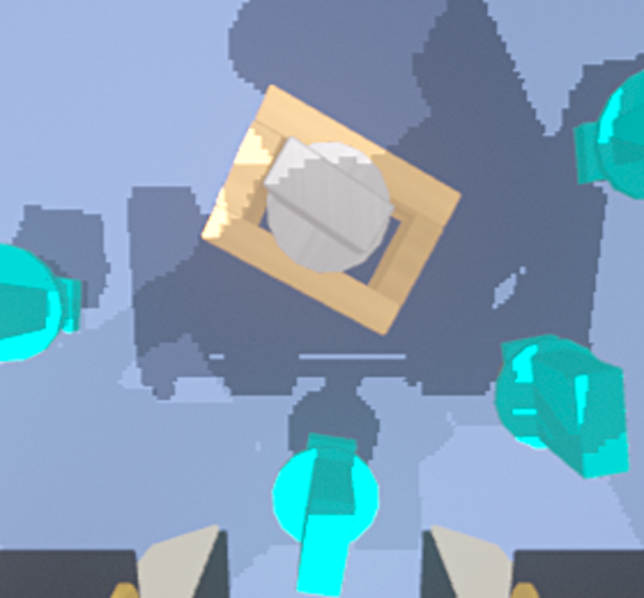

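View pics/w1c.png

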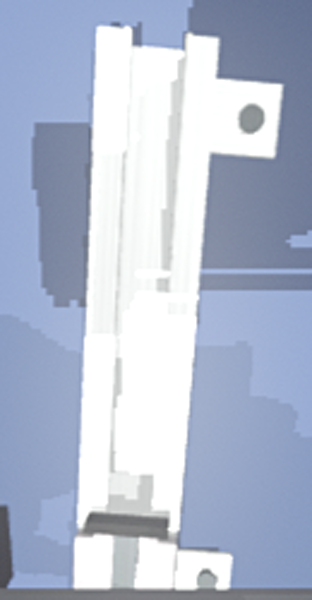

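View pics/m1.png

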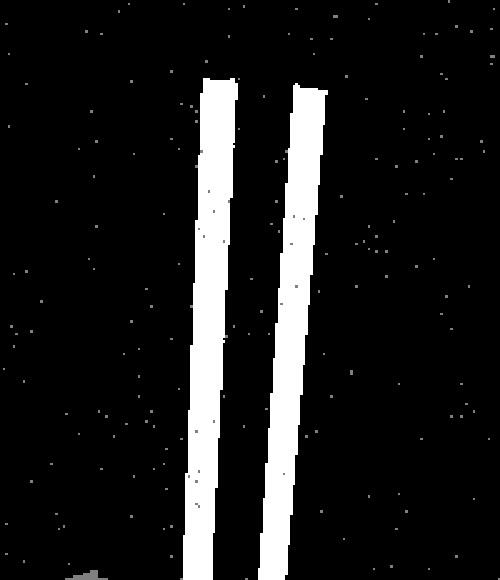

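w3 shows the grey steel hanger in the stand at (322,90), with teal look-alikes around it at (180,130), (322,215), (425,175), (455,60). This confirms the choice. Now fit the tab's top and the slot edges from depth.

```bash
python3 - <<'E'
from h import *
z=np.load("cams.npz"); p=camera_params("wrist")
def cloud(dn,r,t,vmax,u0,u1):
    d=np.load(dn); v,u=np.mgrid[0:vmax,u0:u1]; dd=d[:vmax,u0:u1]
    return np.einsum('ij,...j->...i',r,np.stack([(u-p["cx"])/p["fx"]*dd,(v-p["cy"])/p["fy"]*dd,dd],-1))+t, dd>0
W,ok=cloud("w3.npy",z["r3"],z["t3"],150,260,390)
for lo,hi in((.093,.105),(.05,.057),(.044,.0497),(.06,.09)):
    m=ok&(W[...,2]>lo)&(W[...,2]<hi)
    n,l,st,_=cv2.connectedComponentsWithStats(m.astype(np.uint8)); 
    i=1+np.argmax(st[1:,4]); P=W[l==i]
    c,s,a=cv2.minAreaRect((P[:,:2]*1000).astype(np.float32))
    cov=np.cov(P[:,:2].T); w,V=np.linalg.eigh(cov)
    print(lo,len(P),"medz",np.median(P[:,2]).round(4),"rect",np.round(c,1),np.round(s,1),round(a,1),"mean",P.mean(0).round(4),"pca deg",np.degrees(np.arctan2(V[1,1],V[0,1])).round(1),"box",[x.round(1).tolist() for x in cv2.boxPoints((c,s,a))])
# channel
W,ok=cloud("w1.npy",z["r1"],z["t1"],232,200,400)
m=ok&(W[...,2]>.027)&(W[...,2]<.035)
n,l,st,_=cv2.connectedComponentsWithStats(m.astype(np.uint8)); idx=1+np.argsort(-st[1:,4])[:2]
lips=[]
for i in idx:
    M=(l==i); I=[];O=[]
    for row in range(40,228):
        c=np.where(M[row])[0]
        if len(c)>5: I.append(W[row,c[0],:2]);O.append(W[row,c[-1],:2])
    for E in (I,O):
        vx,vy,x0,y0=cv2.fitLine(np.array(E,np.float32),cv2.DIST_HUBER,0,.0005,.0005).ravel()
        if vy<0: vx,vy=-vx,-vy
        lips.append((x0-vx/vy*y0, vx/vy))
    print("x-end pts",W[M][:,1].min().round(4), "z",np.median(W[M][:,2]).round(4))
lips=sorted(lips); 
for x0,k in lips: print("x at y=-.05:",round(x0-.05*k,4),"angle",round(np.degrees(np.arctan2(1,k)),2))
E
```

```text
0.093 1376 medz 0.0989 rect [448.6 268.6] [14.1 32. ] 57.7 mean [0.4488 0.2686 0.0988] pca deg 147.8 box [[431.29998779296875, 271.20001220703125], [458.3999938964844, 254.10000610351562], [465.8999938964844, 266.1000061035156], [438.8999938964844, 283.1000061035156]]
0.05 694 medz 0.0539 rect [450.7 278.8] [21.8 39.2] 78.4 mean [0.454  0.2789 0.0539] pca deg 157.0 box [[429.29998779296875, 272.1000061035156], [467.70001220703125, 264.20001220703125], [472.0, 285.5], [433.70001220703125, 293.3999938964844]]
0.044 3171 medz 0.0488 rect [448.1 270.4] [52.2 70.3] 62.4 mean [0.4486 0.2699 0.0487] pca deg 153.2 box [[404.79998779296875, 263.6000061035156], [467.20001220703125, 231.0], [491.29998779296875, 277.20001220703125], [429.0, 309.79998779296875]]
0.06 75 medz 0.0762 rect [452.2 274.7] [ 0.2 30.4] 58.1 mean [0.4526 0.2745 0.0745] pca deg 147.8 box [[439.20001220703125, 282.70001220703125], [465.0, 266.6000061035156], [465.1000061035156, 266.79998779296875], [439.29998779296875, 282.8999938964844]]
x-end pts -0.1814 z 0.0309
x-end pts -0.1796 z 0.0309
x at y=-.05: 0.5218 angle 85.18
x at y=-.05: 0.5337 angle 85.25
x at y=-.05: 0.5566 angle 85.21
x at y=-.05: 0.5689 angle 85.24
```

```bash
python3 - <<'E'
from h import *
c=np.array([.4487,.2686]); T=np.radians(147.8)
fingers.set_gripper(0.056,10)
ctrl.move_pose((*c,0.30),ori(T-np.pi))
ctrl.movel((*c,0.247),rate=.1)
fingers.set_gripper(0.0,8); print("w32",ctrl.get_grip_width(),ctrl.get_force().round(2),ctrl.get_tool_pos())
fingers.set_gripper(0.056)
ctrl.movel((*c,0.285),rate=.15)
ctrl.move_pose((*c,0.285),ori(T-np.pi/2))
fingers.set_gripper(0.036)
ctrl.movel((*c,0.245),rate=.1)
fingers.set_gripper(0.0,60); print("w14",ctrl.get_grip_width(),ctrl.get_force().round(2))
print(ctrl.get_t(),ctrl.get_tool_pos())
im,d=snapshot("side"); save("s1.png",cv2.resize(im[200:340,240:400],None,fx=4,fy=4)); 
E
```

```text
w32 0.031939683255113156 [ 0.24 -0.43  3.22] [0.4488013  0.26863428 0.24737313]
w14 0.01380155960130964 [-0.96 -0.44  3.42]
20.225 [0.44880252 0.26864536 0.24542977]
```

View pics/s1.png

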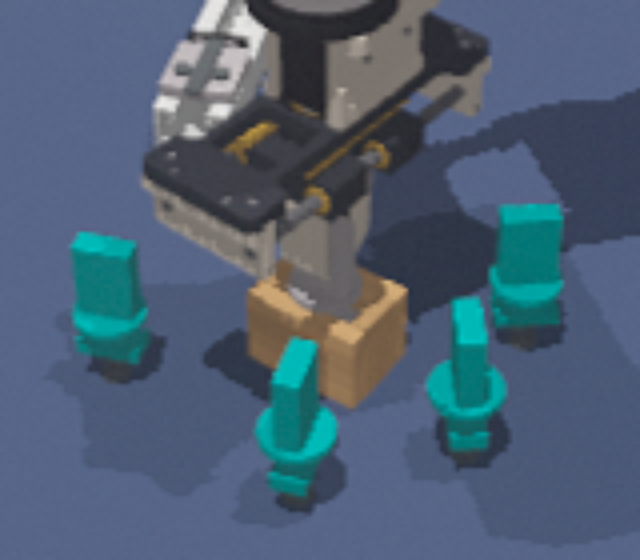

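```bash
python3 - <<'E'
from h import *
p0=ctrl.get_tool_pos()
ctrl.movel((p0[0],p0[1],0.33),rate=.12)
print("w",ctrl.get_grip_width(),ctrl.get_force().round(2))
ctrl.move_pose((0.5386,-0.13,0.33),ori(np.radians(-4.78)))
im,d=snapshot("wrist"); save("w4.png",im); np.save("w4.npy",d)
p,r,t=cam("wrist"); z=dict(np.load("cams.npz")); np.savez("cams.npz",**z,r4=r,t4=t)
im2,_=snapshot("side"); save("s2.png",cv2.resize(im2[120:300,220:420],None,fx=3,fy=3))
print(ctrl.get_t(),ctrl.get_tool_pos(),ctrl.get_force().round(2))
E
```

```text
w 0.014071918345718144 [-0.19  0.31 -2.49]
22.7417 [ 0.53877438 -0.12874716  0.33002214] [-0.43 -0.01 -1.86]
```

View pics/w4.png

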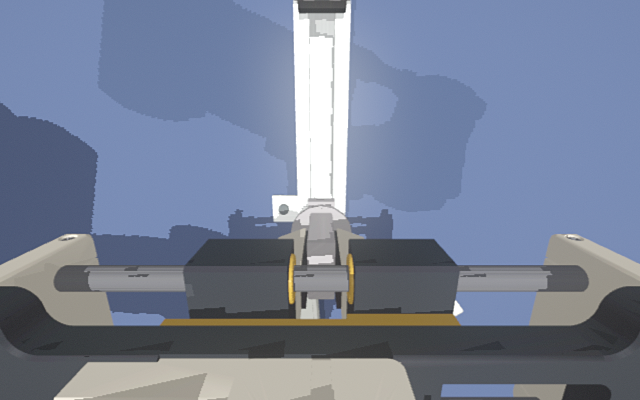

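View pics/s2.png

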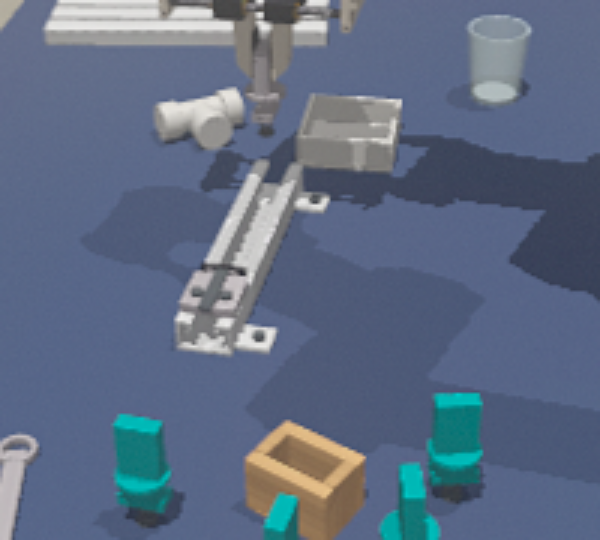

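The hanger is held and hangs straight. The channel is in clear view, with the buffer at (322,5) in w4. Refit the slot from this opposite-yaw view.

```bash
python3 - <<'E'
from h import *
z=np.load("cams.npz"); p=camera_params("wrist"); r,t=z["r4"],z["t4"]
d=np.load("w4.npy"); v,u=np.mgrid[0:190,250:390]; dd=d[:190,250:390]
W=np.einsum('ij,...j->...i',r,np.stack([(u-p["cx"])/p["fx"]*dd,(v-p["cy"])/p["fy"]*dd,dd],-1))+t
m=(dd>0)&(W[...,2]>.027)&(W[...,2]<.035)
n,l,st,_=cv2.connectedComponentsWithStats(m.astype(np.uint8)); idx=1+np.argsort(-st[1:,4])[:2]
L=[]
for i in idx:
    M=(l==i); I=[];O=[]
    for row in range(20,185):
        c=np.where(M[row])[0]
        if len(c)>5: I.append(W[row,c[0],:2]);O.append(W[row,c[-1],:2])
    for E in (I,O):
        vx,vy,x0,y0=cv2.fitLine(np.array(E,np.float32),cv2.DIST_HUBER,0,.0005,.0005).ravel(); L.append((x0-vx/vy*y0,vx/vy))
for x0,k in sorted(L): print(round(x0-.05*k,4),round(np.degrees(np.arctan2(1,k)),2))
mm=(dd>0)&(W[...,2]>.037)&(W[...,2]<.05); P=W[mm]; print(len(P),P.min(0),P.max(0))
mb=mm&(W[...,2]>.040); 
for q in (1,50): print(np.percentile(W[mb],q,axis=0).round(4))
E
```

```text
0.5213 85.27
0.5334 85.18
0.5562 85.25
0.5685 85.31
553 [0.53153145 0.02696513 0.03700008] [0.57171366 0.03606136 0.04659583]
[0.5322 0.0276 0.0402]
[0.5516 0.0314 0.0439]
```

```bash
cat >> h.py <<'E'
A=np.radians(85.24); ex=np.array([np.cos(A),np.sin(A)]); ey=np.array([-ex[1],ex[0]]); C0=np.array([.5450,-.05])
OZ=0.2194
def pos(s,lat,oz): 
    q=C0+ex*s+ey*lat; return (q[0],q[1],oz+OZ)
def where():
    t=ctrl.get_tool_pos(); d=t[:2]-C0; f=ctrl.get_force(); return np.round([d@ex*1e3,d@ey*1e3,(t[2]-OZ)*1e3],2),"F ex,ey,z",np.round([f[:2]@ex,f[:2]@ey,f[2]],2)
E
python3 - <<'E'
from h import *
o=ori(A-np.pi/2)
ctrl.movel(pos(-.015,0,.06),rate=.15,orientation=o); ctrl.sleep(.2); print(where())
ctrl.movel(pos(-.015,0,.04),rate=.06); ctrl.sleep(.1); print(where())
h=ctrl.movel(pos(-.015,0,.0235),rate=.02,until_force=5); print(h,where())
if not h:
    h=ctrl.movel(pos(-.015,0,.0115),rate=.02,until_force=18); ctrl.sleep(.2); print(h,where())
print(ctrl.get_t(),ctrl.get_grip_width())
E
```

```text
(array([-15.72,  -0.22,  60.67]), 'F ex,ey,z', array([ 0.3 ,  0.01, -1.22]))
(array([-15.  ,  -0.1 ,  40.07]), 'F ex,ey,z', array([ 1.09, -0.4 , -1.97]))
False (array([-15.01,  -0.05,  23.58]), 'F ex,ey,z', array([ 0.38, -0.4 , -1.78]))
False (array([-15.02,  -0.13,  12.38]), 'F ex,ey,z', array([0.68, 1.83, 9.66]))
26.15 0.013383114387251788
```

```bash
python3 - <<'E'
from h import *
for s in (1,-1):
    h=ctrl.movel(pos(-.015,s*.0045,.0112),rate=.012,until_force=7); print(h,where())
    ctrl.movel(pos(-.015,0,.0112),rate=.02); print(where())
print(ctrl.get_t())
E
```

```text
True (array([-14.98,   1.55,  13.41]), 'F ex,ey,z', array([0.87, 1.13, 8.47]))
(array([-14.98,   0.38,  11.72]), 'F ex,ey,z', array([0.18, 5.06, 9.89]))
False (array([-14.93,  -3.4 ,  11.4 ]), 'F ex,ey,z', array([-0.06,  6.93, 10.12]))
(array([-14.91,  -1.02,  12.69]), 'F ex,ey,z', array([ 1.8 , -1.74,  8.19]))
27.65
```

```bash
python3 - <<'E'
from h import *
ctrl.movel(pos(-.015,0,.0110),rate=.02); ctrl.sleep(.3); print(where())
ctrl.movel(pos(.030,0,.0110),rate=.04); print(where()); ctrl.sleep(.2); print(where())
h=ctrl.movel(pos(.046,0,.0110),rate=.02,until_force=9); print(h,where())
ctrl.sleep(.2); print(where())
print(ctrl.get_t())
E
```

```text
(array([-14.92,  -1.07,  12.47]), 'F ex,ey,z', array([ 1.11, -1.34,  8.32]))
(array([29.15, -1.01, 12.44]), 'F ex,ey,z', array([-4.03, -0.68,  9.32]))
(array([29.13, -1.04, 12.45]), 'F ex,ey,z', array([-3.32,  0.14,  8.89]))
False (array([45.1 , -1.02, 12.43]), 'F ex,ey,z', array([-5.17, -0.05,  9.5 ]))
(array([45.1 , -1.  , 12.41]), 'F ex,ey,z', array([-3.97, -0.24,  8.18]))
30.825
```

```bash
python3 - <<'E'
from h import *
ctrl.movel(pos(.047,.0010,.0100),rate=.02); ctrl.sleep(.1); print(where())
for s in np.arange(.049,.066,.0015):
    ctrl.movel(pos(s,.0010,.0100),rate=.015); ctrl.sleep(.12); w=where(); print(round(s,4),w)
    if w[2][0]<-6.5: break
print(ctrl.get_t())
E
```

```text
(array([46.01, -0.39, 11.73]), 'F ex,ey,z', array([-5.58, -1.54, 10.6 ]))
0.049 (array([48.02, -0.28, 11.68]), 'F ex,ey,z', array([-5.02, -0.12, 10.15]))
0.0505 (array([49.52, -0.22, 11.65]), 'F ex,ey,z', array([-5.62, -0.94, 10.56]))
0.052 (array([50.99, -0.21, 11.64]), 'F ex,ey,z', array([-5.97,  0.26,  9.25]))
0.0535 (array([52.5 , -0.18, 11.62]), 'F ex,ey,z', array([-5.33, -0.49,  9.86]))
0.055 (array([54.02, -0.16, 11.59]), 'F ex,ey,z', array([-4.9 , -0.27, 10.  ]))
0.0565 (array([55.52, -0.14, 11.57]), 'F ex,ey,z', array([-5.18,  0.12, 10.09]))
0.058 (array([57.03, -0.13, 11.58]), 'F ex,ey,z', array([-4.54, -0.16, 10.29]))
0.0595 (array([58.51, -0.11, 11.59]), 'F ex,ey,z', array([-5.24,  0.23,  8.93]))
0.061 (array([59.88, -0.12, 11.54]), 'F ex,ey,z', array([-6.33, -0.15, 10.27]))
0.0625 (array([61.1 , -0.14, 11.56]), 'F ex,ey,z', array([-7.15, -0.35, 10.46]))
34.875
```

```bash
python3 - <<'E'
from h import *
f=[]
ctrl.movel(pos(.0633,.0011,.0100),rate=.015)
for i in range(6): ctrl.sleep(.05); f.append(ctrl.get_force()[:2]@ex)
print(np.round(f,2),where())
im,d=snapshot("wrist"); save("w5.png",im); np.save("w5.npy",d)
im2,_=snapshot("scene"); save("sc5.png",cv2.resize(im2[130:270,270:430],None,fx=4,fy=4,interpolation=cv2.INTER_CUBIC))
print(ctrl.get_t(),ctrl.get_grip_width())
E
```

```text
[-8.44 -8.7  -8.24 -9.52 -9.   -9.85] (array([61.67, -0.12, 11.62]), 'F ex,ey,z', array([-9.85, -0.61,  9.92]))
35.525 0.013542687561813432
```

View pics/w5.png

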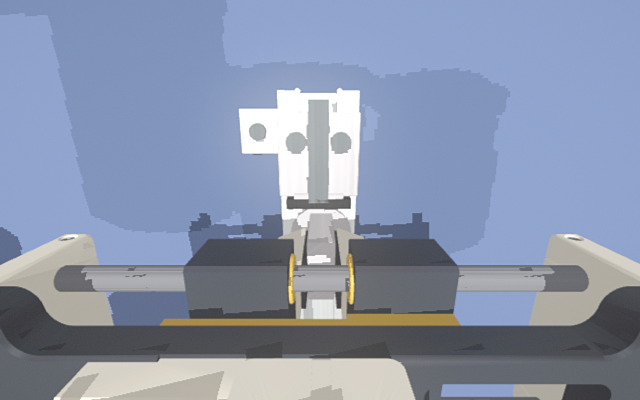

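View pics/sc5.png

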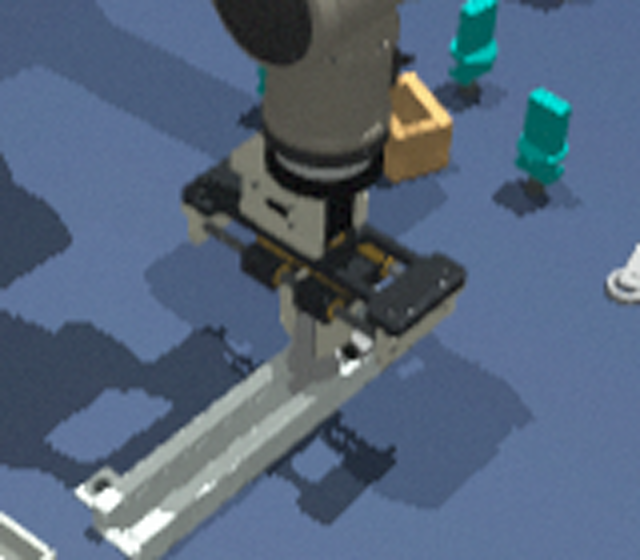

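Step 2 contact is confirmed: the force along the slide rose from a friction baseline of about 5.2 N to about 9.4 N, so roughly 4 N is on the buffer. The picture shows the collar touching the black bar at (318,205). Now the quarter turn.

```bash
python3 - <<'E'
from h import *
for a in (30,60,90):
    ctrl.move_pose(pos(.0630,.0011,.0100),ori(A-np.pi/2+np.radians(a))); print(a,where(),ctrl.get_wrist_torque().round(2))
ctrl.sleep(.3); print(where(),ctrl.get_wrist_torque().round(2),ctrl.get_t(),ctrl.get_grip_width(),np.round(R.from_rotvec(ctrl.get_tool_rot()).as_matrix()[:,0]@np.r_[ex,0],4))
im2,_=snapshot("scene"); save("sc6.png",cv2.resize(im2[130:270,270:430],None,fx=4,fy=4,interpolation=cv2.INTER_CUBIC))
im2,_=snapshot("side"); save("s6.png",cv2.resize(im2[130:270,240:400],None,fx=4,fy=4,interpolation=cv2.INTER_CUBIC))
E
```

```text
30 (array([61.97, -0.8 , 12.  ]), 'F ex,ey,z', array([-5.32, -2.85,  9.05])) [-1.1  -0.75  0.01]
60 (array([61.96, -0.67, 11.96]), 'F ex,ey,z', array([-5.49, -2.11,  9.75])) [-1.07 -0.62  0.06]
90 (array([61.98, -0.71, 11.97]), 'F ex,ey,z', array([-5.  , -2.29,  9.52])) [-1.01 -0.68  0.03]
(array([61.99, -0.71, 11.97]), 'F ex,ey,z', array([-5.28, -2.76, 10.03])) [-1.01 -0.64  0.02] 37.525 0.013868423553073847 1.0
```

View pics/s6.png

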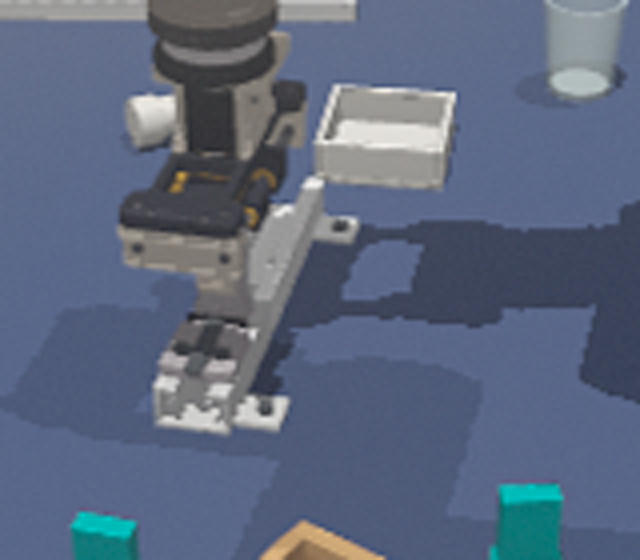

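View pics/sc6.png

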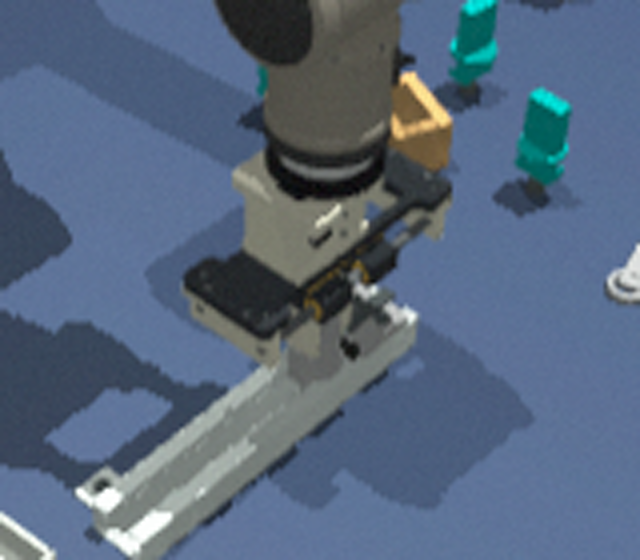

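```bash
python3 - <<'E'
from h import *
ctrl.movel(pos(.0630,.0019,.0100),rate=.01); ctrl.sleep(.15); print(where())
for oz in (.0120,.0135,.0145,.0155,.0160,.0165,.0170,.0175):
    ctrl.movel(pos(.0630,.0019,oz),rate=.015); ctrl.sleep(.12); w=where(); print(oz,w)
    if w[2][2]<-1.5: break
print(ctrl.get_t())
E
```

```text
(array([61.97, -0.29, 12.05]), 'F ex,ey,z', array([-6.19, -5.25,  7.26]))
0.012 (array([61.99, -0.25, 13.92]), 'F ex,ey,z', array([-4.94, -4.61,  7.89]))
0.0135 (array([61.99, -0.17, 15.22]), 'F ex,ey,z', array([-4.98, -4.26,  6.61]))
0.0145 (array([61.99, -0.07, 16.01]), 'F ex,ey,z', array([-5.54, -3.75,  4.55]))
0.0155 (array([6.197e+01, 6.000e-02, 1.681e+01]), 'F ex,ey,z', array([-5.31, -4.43,  3.46]))
0.016 (array([61.96,  0.09, 17.07]), 'F ex,ey,z', array([-4.67, -5.07,  1.98]))
0.0165 (array([61.95,  0.07, 17.13]), 'F ex,ey,z', array([-5.86, -5.24, -0.89]))
0.017 (array([61.94,  0.07, 17.19]), 'F ex,ey,z', array([-5.95, -7.55, -4.58]))
40.625
```

```bash
python3 - <<'E'
from h import *
ctrl.movel(pos(.0624,.0010,.0163),rate=.01); ctrl.sleep(.2); print(where())
im,d=snapshot("wrist"); save("w7.png",im)
im2,_=snapshot("scene"); save("sc7.png",cv2.resize(im2[130:270,270:430],None,fx=4,fy=4,interpolation=cv2.INTER_CUBIC))
print(ctrl.get_t())
E
```

```text
(array([61.71, -0.29, 17.06]), 'F ex,ey,z', array([-4.69, -5.54,  2.01]))
41.2
```

View pics/w7.png

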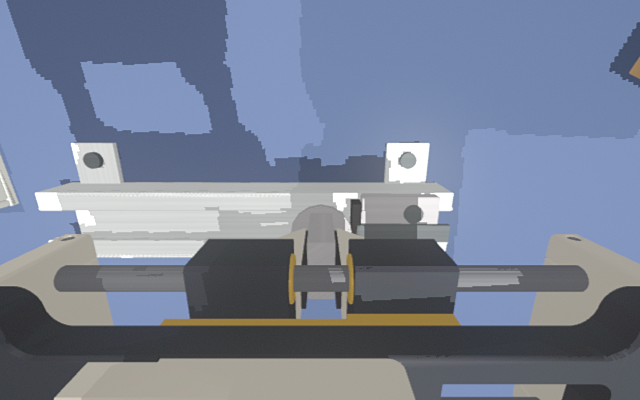

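```bash
python3 - <<'E'
from h import *
fingers.set_gripper(0.034,10); print(where(),ctrl.get_grip_width())
ctrl.sleep(.2); print(where())
tp=ctrl.get_tool_pos()
ctrl.movel((tp[0],tp[1],tp[2]+.05),rate=.08); print(where())
# back off toward -x of the channel and look (camera sits at tool -y)
q=C0+ex*.062-ey*(-.0); 
ctrl.move_pose((*(C0+ex*(-.07)),.36),ori(A-np.pi/2)); ctrl.sleep(.3)
im,d=snapshot("wrist"); save("w8.png",im); np.save("w8.npy",d)
p,r,t=cam("wrist"); np.savez("c8.npz",r=r,t=t)
for k in ("nut","tab","collar"): print(k,[(round(x["p"],2),np.round(x["xy"],1).tolist()) for x in pinpoint("wrist",k)][:3])
im2,_=snapshot("side"); save("s8.png",cv2.resize(im2[130:270,220:380],None,fx=4,fy=4,interpolation=cv2.INTER_CUBIC))
im2,_=snapshot("scene"); save("sc8.png",cv2.resize(im2[130:270,270:430],None,fx=4,fy=4,interpolation=cv2.INTER_CUBIC))
print(ctrl.get_t())
v,u=np.mgrid[0:230,200:440]; dd=d[:230,200:440]
W=np.einsum('ij,...j->...i',r,np.stack([(u-p["cx"])/p["fx"]*dd,(v-p["cy"])/p["fy"]*dd,dd],-1))+t
m=(dd>0)&(W[...,2]>.082)&(W[...,2]<.097); P=W[m]
c,s,a=cv2.minAreaRect((P[:,:2]*1000).astype(np.float32)); print(len(P),c,s,a,"z",np.median(P[:,2]))
dl=np.array(c)/1000-C0; print("s,lat",dl@ex,dl@ey)
E
```

```text
(array([62.51,  1.1 , 16.21]), 'F ex,ey,z', array([0.67, 0.73, 0.42])) 0.033985659848036316
(array([62.43,  1.03, 16.27]), 'F ex,ey,z', array([ 0.21, -0.51, -0.15]))
(array([62.43,  1.24, 65.96]), 'F ex,ey,z', array([-1.03,  0.12, -0.49]))
nut [(0.76, [326.0, 56.4])]
tab [(0.82, [323.3, 44.9])]
collar [(0.81, [328.4, 53.0])]
44.5583
864 (550.9727783203125, 8.648256301879883) (14.481958389282227, 31.62562370300293) 85.1026382446289 z 0.08984575364659447
s,lat 0.058941614418039294 -0.001085420614218716
```

View pics/w8.png

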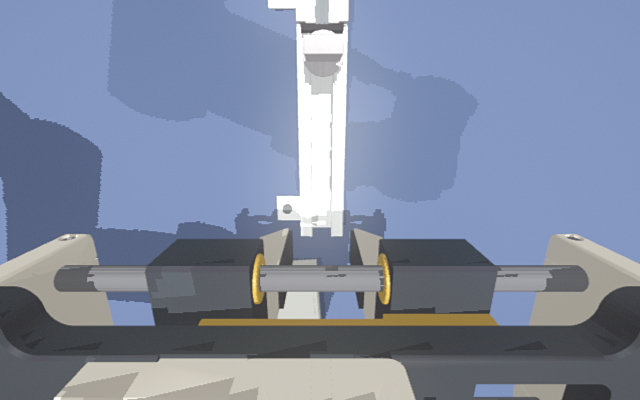

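View pics/s8.png

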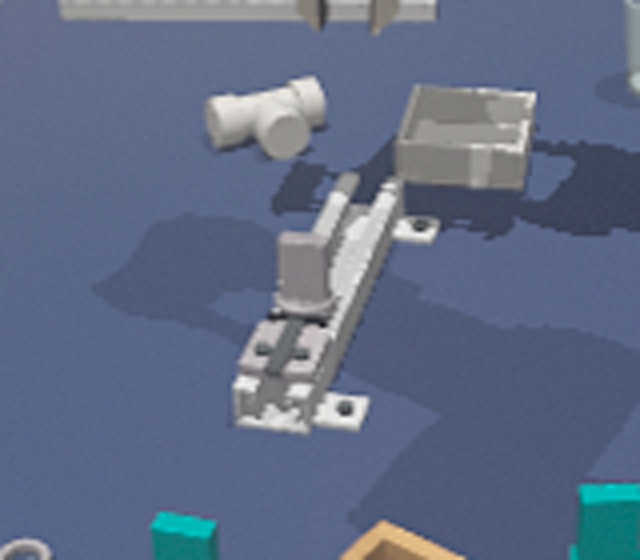

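View pics/sc8.png

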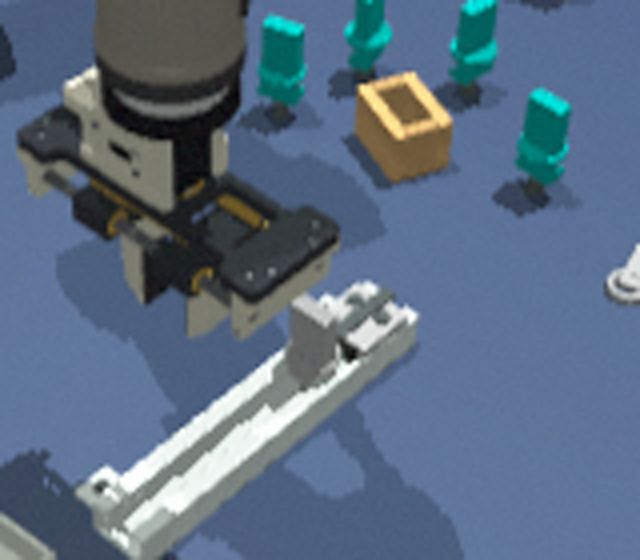

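```bash
python3 - <<'E'
from h import *
z=np.load("c8.npz"); p=camera_params("wrist"); r,t=z["r"],z["t"]; d=np.load("w8.npy")
v,u=np.mgrid[0:120,260:390]; dd=d[:120,260:390]
W=np.einsum('ij,...j->...i',r,np.stack([(u-p["cx"])/p["fx"]*dd,(v-p["cy"])/p["fy"]*dd,dd],-1))+t
S=(W[...,:2]-C0)@ex*1e3; Lt=(W[...,:2]-C0)@ey*1e3; Z=W[...,2]*1e3
for row in range(8,76,2):
    print(row,[ (int(round(S[row,c-260])),int(round(Lt[row,c-260])),int(round(Z[row,c-260]))) for c in (304,308,322,336,341)])
im=cv2.imread("pics/w8.png")[0:100,270:380]; cv2.imwrite("pics/w8c.png",cv2.resize(im,None,fx=6,fy=6,interpolation=cv2.INTER_NEAREST))
E
```

```text
8 [(98, 16, 42), (98, 12, 43), (98, 0, 44), (99, -13, 41), (99, -18, 40)]
10 [(97, 16, 40), (96, 12, 43), (96, 0, 43), (97, -13, 39), (97, -18, 39)]
12 [(95, 16, 41), (95, 12, 42), (95, 0, 42), (96, -13, 40), (95, -18, 41)]
14 [(94, 16, 41), (94, 12, 41), (93, 0, 45), (93, -13, 43), (94, -18, 41)]
16 [(92, 16, 42), (92, 12, 41), (91, 0, 45), (92, -13, 42), (92, -18, 40)]
18 [(90, 16, 41), (91, 12, 40), (90, 0, 43), (91, -13, 41), (91, -18, 40)]
20 [(89, 16, 41), (89, 12, 42), (88, 0, 45), (89, -13, 42), (89, -18, 40)]
22 [(87, 16, 43), (86, 12, 45), (86, 0, 44), (86, -13, 44), (89, -18, 36)]
24 [(85, 16, 44), (85, 12, 44), (85, 0, 44), (85, -13, 44), (85, -18, 44)]
26 [(83, 16, 45), (83, 12, 44), (83, 0, 43), (83, -13, 44), (83, -18, 45)]
28 [(82, 16, 44), (82, 12, 44), (81, 0, 44), (82, -13, 44), (82, -18, 44)]
30 [(80, 16, 43), (80, 12, 42), (79, 0, 46), (80, -13, 42), (80, -18, 43)]
32 [(81, 17, 34), (80, 13, 36), (78, 0, 45), (80, -14, 35), (80, -18, 35)]
34 [(66, 14, 90), (66, 10, 91), (66, 0, 90), (66, -11, 90), (66, -15, 90)]
36 [(64, 14, 91), (64, 11, 90), (64, 0, 90), (64, -
[... 756 characters left out ...]
), (53, -16, 74)]
58 [(56, 16, 45), (53, 12, 66), (53, 0, 66), (53, -13, 65), (56, -18, 45)]
60 [(55, 16, 45), (53, 12, 55), (53, -1, 55), (53, -13, 54), (55, -18, 45)]
62 [(53, 16, 44), (53, 13, 44), (53, -1, 45), (53, -14, 45), (53, -18, 45)]
64 [(51, 16, 44), (51, 13, 45), (51, -1, 45), (51, -14, 45), (53, -19, 30)]
66 [(51, 17, 31), (50, 13, 44), (50, -1, 43), (50, -14, 44), (51, -19, 31)]
68 [(50, 17, 31), (48, 13, 45), (48, -1, 44), (48, -14, 43), (50, -19, 31)]
70 [(48, 17, 31), (46, 13, 45), (46, -1, 42), (46, -14, 45), (48, -19, 31)]
72 [(46, 17, 31), (46, 13, 30), (44, -1, 45), (46, -15, 31), (46, -20, 30)]
74 [(44, 17, 30), (44, 13, 30), (43, -1, 44), (44, -15, 32), (44, -20, 30)]
```

View pics/w8c.png

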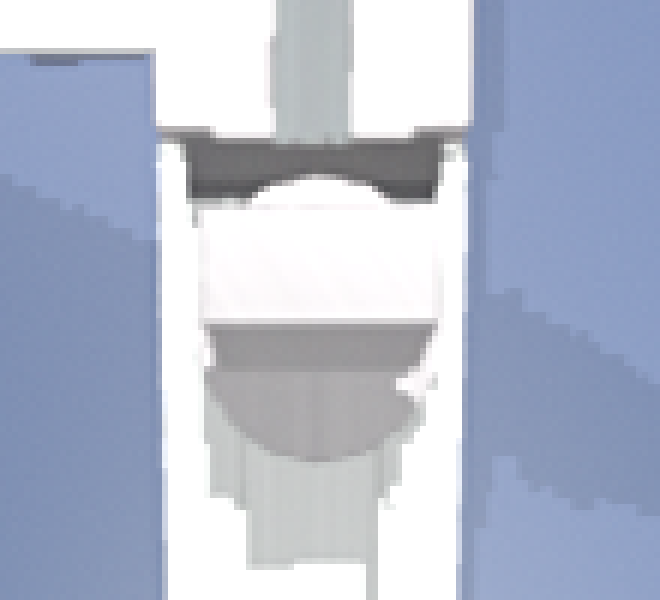

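The numbers agree: tab top at 89 mm, so the origin is at 17 mm. The bar is crosswise within 0.2°, less than about 1 mm off the centre line, and the collar is against the buffer front (w8 row 30). Handing in.

```bash
python3 - <<'E'
from h import *
print(ctrl.get_force().round(2)); ticket.sign_off(); print(ctrl.get_t())
E
```

```text
[0.03 0.   0.16]
the job is handed in; nothing more can be done
the job is handed in; nothing more can be done
```

The hanger is locked in the channel with its collar against the buffer. I handed the job in at about 45 s, and no verdict was reported.

I took the bare steel hanger from the stand, not the teal look-alikes. I lowered it lengthwise about 75 mm before the buffer and held it pressed down at roughly 11.5–12.5 mm while sliding. It met the buffer with about 4 N, and then I gave it the quarter turn. It seated at 17.1 mm, where the upward force dropped sharply as the grooves caught the lips. Then I let go.

**Last checks that passed:**
- The tab top measures 89 mm, which puts the origin at 17 mm.
- The bar is crosswise within about 0.2°, and the hanger is about 0.5–1 mm off the centre line.
- The arm is clear of everything, and the tool force reads about zero.
- None of the loose things I could see in the last pictures looked disturbed, but I did not measure them.

**Checks that were weak or disagreed:**
- **Collar contact after release:** I could not measure this force directly. I infer contact from the pictures and from the force just before release (about 4.7 N, including friction).
- **Position along the channel:** the camera puts the tab top near 59 mm and the tab's foot near 60 mm, but the tool read 61.7 mm just before release. I put this down to calibration error and the arm relaxing by about 1 mm.
- **Feeling for the slot sides:** this was inconclusive because spring-foot friction hid the contact, so I centred the hanger using two opposite camera views.

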